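Draw the strainer cartridge and hold it tipped over the drip tub

ROBOT

A 6-joint arm with a two-finger parallel gripper is mounted at the origin on the work surface. World frame = base frame: x ahead of the robot, y to its left, z up, the work surface at z = 0. Lengths are in m, angles in rad, forces in N, time in s.
With the tool pointing down it reaches from about 0.275 to 0.875 m from the base axis. Payload 12.5 kg.
Tool frame: the origin (TCP) lies on the centre line of the jaws, within the pads' length; the fingertips stand r.finger_overhang ahead of it and the grasp point (between the pads) lies 3 mm ahead of it (r.finger_overhang is the distance from the TCP to the fingertips, in m); z points along the fingers, y is the direction in which the jaws open and shut (so a half turn about z gives the same grasp; the last joint's range is limited). The gripper opens to 85 mm and grips with 20 to 120 N. Pads are 22 mm wide; open, the fingers measure 114 mm over their backs; the gripper's body (76 mm by 85 mm) begins 54 mm behind the grasp point. The pads swing forward as they close: fully open they stand 13 mm farther back than shut.
Start: joints at [1.029, 0.351, 1.652, -0, 1.139, -0.085], TCP at [0.243, 0.494, 0.253] pointing down, gripper open.
Joint ranges: [-2.75, 2.75], [-0.79, 2.1], [0.01, 2.65], [-1.57, 4.71], [0.07, 3.14], [-2.87, 2.87]. Speed limits (rad/s): [2.22, 2.22, 2.79, 3.14, 3.14, 3.14].

INTERFACE

Orientations are given as a unit quaternion [x, y, z, w].
In Python, from cell import r, optics gives the robot as it stands. The module is installed in compiled form; this text tells all that it offers. Calls block until the motion is done:
- r.move_to(position, orientation): joint-space move of the TCP to a pose.
- r.move_linear(position, rot=None, vel=0.15): straight line of the TCP; rot=None keeps the orientation; vel is the mean speed in m/s.
- r.set_joints(angles): joint-space move.
- r.set_gripper(opening, squeeze=None): opening from 0.0 (shut) to 1.0 (fully open); squeeze is the grip in N (None keeps the last); returns when the fingers have stopped.
- r.sleep(seconds).
- r.inverse_kinematics(position, orientation): joint angles nearest the present ones, or None.
- optics.get_image(name): name is "scene" or "top" or "wrist"; returns a dict with "pixels" (384x512x3 uint8, red, green, blue), "depth" (384x512 float32, m along the optical axis (not along the pixel's ray), 0 where there is no reading), "fx", "fy", "cx", "cy" (pixels), "camera_from_world" (4x4, takes a point from world to camera coordinates); the wrist camera has in their place "mount" (4x4, takes a point from camera to tool coordinates, whose origin is the TCP and whose axes are the flange's). Camera axes: x right, y down, z forward; pixel columns grow to the right and rows downward; lengths in m; the calibration is good to about 2 mm. The wrist camera is an equidistant fisheye: a pixel r from the principal point sees the ray r / f radians off the axis. A picture is of the moment at which its call begins: read the wrist's pose just before it.
A pose or a line that the arm cannot do raises r.PlanningError and nothing moves.
- r.hand_in(): hands the job in, once; it reports no verdict.
Readings, each from a call of its own:
- r.current_t(): time.
- r.current_q(): joint angles.
- r.current_qvel(): joint speeds.
- r.current_effort(): joint torques, N m.
- r.current_tool_pos(): TCP position.
- r.current_ee_rot(): TCP orientation.
- r.current_contact_force(): force on the tool from outside, world axes, zero at the start.
- r.current_torque(): the same for the moment, N m.
- r.current_opening(): opening from 0.0 (shut) to 1.0 (fully open).
Only numpy, scipy, OpenCV 4.12 (cv2) and the standard library are available. Lean on these libraries where they do the work, as an engineer would, in place of code of your own. Each camera call takes 0.05 s, during which the arm holds its last target.

TASK

Swing the steel keeper of the open filter housing round to its stop, off the strainer cartridge; draw the cartridge up out of the housing by its flat tab and hold it up over the drip tub, tipped about 45 degrees from upright with its foot end low, so that it can drain into the tub. Finish while still holding it there, steady, with all of it above the tub's rim and touching nothing but the gripper. Leave the tub, the closed housing and everything else on the bench where they stand.

Things in the scene. Friction and masses are not known exactly. Their poses are not given: they have to be found in the camera images.
- housing_mouth (a point): centre of the round open mouth of the strainer housing: an upright grey plastic pot fixed to the bench, 76 mm outside diameter (foot disc 104 mm), rim 130 mm above the bench, bore 59 mm diameter, inner floor 10 mm above the bench. This point is at rim height; z is up; the lug with the keeper's pivot lies to -x of this frame and a short pipe stub (40 mm long, 24 mm dia, 60 mm up) to +x. The housing stands left or right of the tub.
- keeper (a joint): angle (rad) of the keeper, a flat steel bar 14 mm wide, 8 mm thick (132 to 140 mm above the bench) that turns about a vertical pivot on the housing's lug; its inner end (37 mm from the pivot) lies over the cartridge's shoulder and blocks it. 0 = pointing at the housing's centre; it grows anticlockwise seen from above, to the stop at 1.6. It turns easily (light friction, 0.04 N m) and stays where it is left; beyond about 1.0 the cartridge is free.
- keeper_pivot (a point): point on the keeper's vertical pivot axis, 160 mm above the bench, 56 mm from the housing's axis
- keeper_knob (a point): middle of the upright black knob on the keeper's outer end: 16 mm diameter, standing from 140 to 180 mm above the bench; this point is 160 mm up, 40 mm from the pivot axis on the side away from the keeper's inner end; it moves with the keeper
- cartridge_tab (a point): grip point of the white strainer cartridge: its flat tab is 14 mm thick along this frame's y, 26 mm wide along x, 50 mm tall (118 to 168 mm above the cartridge's foot); this point is 150 mm above the foot on the cartridge's axis. z runs along the axis from foot to tab (up at the start). At the start the foot stands on the housing's floor, so this point is 160 mm above the bench.
- cartridge_center (a point): middle of the cartridge (84 mm from foot and tab top): same axes as the tab. Slotted round white body 53 mm diameter, 118 mm long, with the tab on top, 168 mm in all, 0.1 to 0.22 kg; it sits loosely in the bore with 3 mm play all round and its shoulder (118 mm above the foot) 2 mm below the rim
- cartridge_foot (a point): centre of the cartridge's lower end face, same axes; all of the cartridge must be drawn 120 mm up to leave the housing
- cartridge: the same cartridge as a whole; origin at the centre of its foot
- housing: the same fixed housing as a whole, origin under its centre on the bench
- tub_rim (a point): centre of the open drip tub at rim height: clear plastic box with a pale rim, 220 mm along its x, 260 mm along its y, walls 4 mm, rim 80 mm above the bench (rim flange 5 mm wider each side); stands loose on the bench in front of the robot
- tub: the same tub, 0.6 kg, origin under its centre
- closed_housing: second grey housing closed by a domed cap, no keeper: 90 mm cap diameter, foot disc 104 mm, 144 mm tall, fixed, on the other side of the tub; leave alone
- cleaner_bottle: white round bottle with cap, 60 dia x 190 tall, stands on the bench at the side; bystander, origin under its centre
- spray_bottle: clear round spray bottle with white pump head, 60 dia x 178 tall; bystander, origin under its centre
- food_tin: low white round tin, 64 dia x 55 tall; bystander, origin under its centre
- brush: hand brush 170 long, lying on the bench between robot and tub; bystander, origin at its middle
- seal_ring: flat black rubber ring 64 outer dia, 7 thick, lying on the bench; bystander, origin under its centre
- media_carton: cardboard carton 100 x 150 x 190 tall, at the far side of the bench, behind the right-hand housing (right as seen by the robot); bystander, origin under its centre
Not all that is in view belongs to the job. Leave any brown or red look-alike of the cartridge alone.

How it is judged:
On the way, in this order (a step that is already met when the one before it is completed fails the run):
1. the keeper is swung clear of the cartridge (beyond 1.0 rad) (value of joint keeper above 1 rad), for 0.2 s.
2. the cartridge is drawn out: its foot is above the housing's rim (height (world z) of cartridge_foot above 0.135 m and contact force between cartridge and the fingers above 0.5 N), for 0.1 s.
At the end, for the whole second after the job is handed in: The gripper holds the cartridge still, its axis 30 to 60 degrees from upright with the foot low, foot centre more than 20 mm above the tub's rim (100 mm above the bench), its middle and foot over the tub's opening, touching neither tub nor housings; the keeper stays swung aside (x of cartridge_center in the frame of tub_rim between -0.105 and 0.105 m and y of cartridge_center in the frame of tub_rim between -0.125 and 0.125 m and x of cartridge_foot in the frame of tub_rim between -0.105 and 0.105 m and y of cartridge_foot in the frame of tub_rim between -0.125 and 0.125 m and angle between cartridge_center's own z axis and vertical between 0.52 and 1.05 rad and height (world z) of cartridge_foot above 0.1 m and height (world z) of cartridge_tab above 0.14 m and value of joint keeper above 0.9 rad and contact force between cartridge and the fingers above 0.5 N and contact force between cartridge and tub below 0.05 N and contact force between cartridge and housing below 0.05 N and contact force between cartridge and closed_housing below 0.05 N and linear speed of cartridge below 0.03 m/s and angular speed of cartridge below 0.2 rad/s); the arm keeps its last pose, push and grip.
It fails at once if the tub is shifted by more than 30 mm (distance of tub from where it was at the start of the episode above 0.03 m).
It fails at once if a bystander is shifted by more than 30 mm (distance of any of cleaner_bottle, spray_bottle, food_tin, brush, seal_ring, media_carton from where it was at the start of the episode above 0.03 m).
It also fails if it takes over 54 s, if anything falls off the work surface, if the arm or the gripper's body presses on something with over 40 N, if the wrist force passes 120 N, or if a joint passes its speed limit or range.

## Working session

There is one attempt and no reset: what is moved stays moved. The work goes in short steps, each a Python script; the robot and the scene stay as the last script left them, time stands still between calls to the robot, and variables do not carry over. Pictures are saved under pics/ and viewed, and the job is handed in when it is done.

```bash
mkdir -p pics; python3 - <<'E'
from cell import r, optics
import cv2,numpy as np
for n in ("scene","top"):
    d=optics.get_image(n); cv2.imwrite(f"pics/{n}0.png",d["pixels"][:,:,::-1]); np.savez(f"{n}0.npz",**d)
    print(n,d["fx"],d["cx"],d["cy"],np.round(d["camera_from_world"],3).tolist())
print(r.current_t(),r.current_ee_rot(),r.finger_overhang,r.current_opening())
E
```

```text
scene 425.2157184620576 254.42609011308136 183.50330461520036 [[-0.468, 0.884, 0.01, 0.281], [0.554, 0.302, -0.776, -0.203], [-0.689, -0.357, -0.631, 1.684], [0.0, 0.0, 0.0, 1.0]]
top 407.1924685128452 254.3349053352737 187.94215642402455 [[0.016, -1.0, 0.004, -0.015], [-0.975, -0.017, -0.22, 0.594], [0.22, -0.001, -0.976, 1.402], [0.0, 0.0, 0.0, 1.0]]
0.1 [ 2.26428885e-01  9.74027577e-01 -4.64935004e-04 -1.55412741e-04] 0.022 1.0017883438318491
```

View pics/scene0.png

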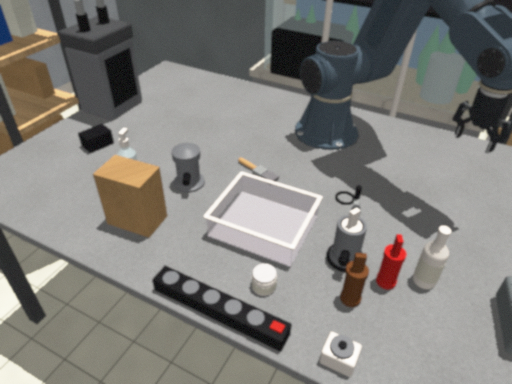

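View pics/top0.png

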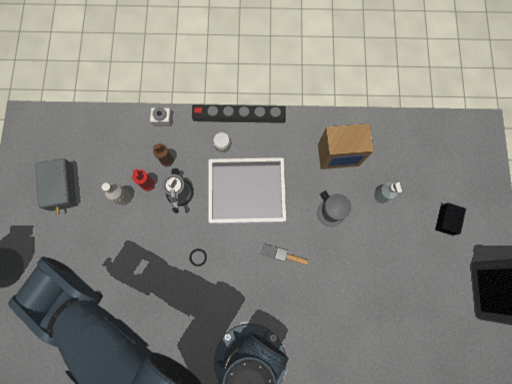

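The open housing is at top (177,188), left of the tub, whose rim spans (209-285, 158-222). The keeper is near (176,205). The brown and red look-alikes are close by, at (162,154) and (142,180). I'll zoom in.

```bash
cat > h.py <<'E'
import numpy as np
def load(n):
    return dict(np.load(n))
def unproj(d,u,v,z=None):
    """z None: depth; else intersect plane world z"""
    T=np.linalg.inv(d["camera_from_world"]); ray=np.array([(u-d["cx"])/d["fx"],(v-d["cy"])/d["fy"],1.])
    if z is None:
        return (T@np.r_[ray*d["depth"][int(round(v)),int(round(u))],1])[:3]
    o=T[:3,3]; w=T[:3,:3]@ray
    return o+w*(z-o[2])/w[2]
def cloud(d):
    v,u=np.mgrid[:384,:512]; Z=d["depth"].astype(float)
    P=np.stack([(u-d["cx"])/d["fx"]*Z,(v-d["cy"])/d["fy"]*Z,Z,np.ones_like(Z)],-1)
    return (P@np.linalg.inv(d["camera_from_world"]).T)[...,:3]
E
python3 - <<'E'
import cv2,numpy as np
from h import *
a=cv2.imread("pics/top0.png")[145:225,130:220]; b=cv2.imread("pics/scene0.png")[190:290,300:400]
cv2.imwrite("pics/z0.png",np.hstack([cv2.resize(a,(450,400),interpolation=2),cv2.resize(b,(400,400)[:2],interpolation=2)])[:, :800])
d=load("top0.npz"); C=cloud(d)
np.set_printoptions(precision=3,suppress=True,linewidth=200)
print(C[178:210:2,166:190:2,2])
for u,v in [(209,158),(285,158),(285.5,222),(209,222)]: print(unproj(d,u,v,.08), unproj(d,u,v))
E
```

```text
[[ 0.129  0.122  0.177  0.181  0.129  0.129  0.104  0.129  0.136  0.004  0.002 -0.001]
 [ 0.118  0.121  0.181  0.174  0.166  0.131  0.127  0.074  0.128  0.008  0.008  0.   ]
 [ 0.128  0.174  0.179  0.177  0.154  0.13   0.129  0.13   0.128  0.124  0.021  0.012]
 [ 0.125  0.168  0.182  0.161  0.14   0.125  0.128  0.127  0.13   0.126  0.073  0.014]
 [ 0.13   0.133  0.143  0.156  0.129  0.132  0.129  0.126  0.129  0.118  0.08   0.016]
 [ 0.11   0.128  0.126  0.128  0.131  0.129  1.498  0.115  0.133  0.114  0.083  0.042]
 [ 0.13   0.079  0.141  0.141  0.135  0.126  0.118  0.133  0.124  0.102  0.077  0.041]
 [ 0.134  0.132  0.131  0.139  0.138  0.131  0.129  0.133  0.104  0.087  0.062  0.026]
 [ 0.008  0.118  0.133  0.138  0.137  0.132  0.121  0.108  0.09   0.066  0.051  0.021]
 [ 0.006  0.009  0.082  0.142  0.137  0.132  0.128  0.082  0.071  0.05   0.026  0.013]
 [ 0.001  0.008  0.017  0.147  0.148  0.148  0.129  0.048  0.049  0.027  0.016  0.014]
 [ 0.004 -0.003  0.012  0.15   0.146  0.145  0.135  0.02   0.018  0.015  0.013  0.01 ]
 [ 0.003 -0.002  0.001  0.133  0.14   0.139  0.135  0.017  0.019  0.005  0.009  0.006]
 [ 0.007  0.006  0.004  0.123  0.138  0.143  0.111  0.001  0.008  0.002  0.    -0.001]
 [ 0.004 -0.004  0.004 -0.001  0.144  0.143  0.009 -0.001  0.001  0.003  0.004  0.001]
 [ 0.005  0.004 -0.     0.179  0.183  0.177  0.142 -0.004  0.004  0.001  0.     0.005]]
[0.699 0.161 0.08 ] [0.723 0.17  0.003]
[ 0.704 -0.115  0.08 ] [ 0.729 -0.121  0.   ]
[ 0.47  -0.116  0.08 ] [ 0.481 -0.123  0.002]
[0.466 0.152 0.08 ] [ 0.477  0.161 -0.003]
```

View pics/z0.png

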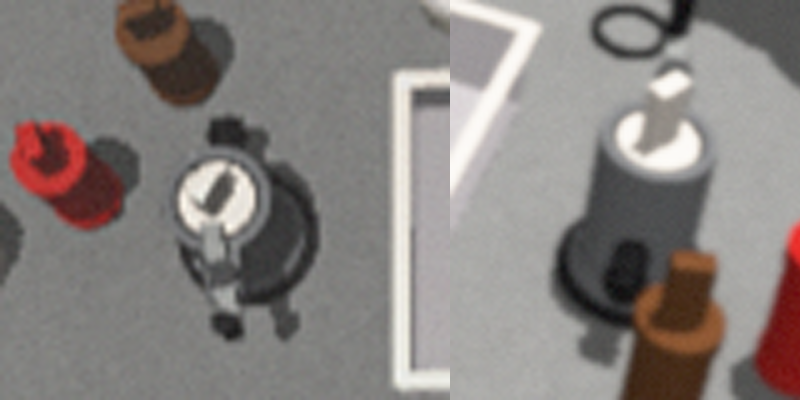

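```bash
python3 - <<'E'
import cv2,numpy as np
from h import *
np.set_printoptions(precision=4,suppress=True,linewidth=200)
for n in("top0.npz","scene0.npz"):
    d=load(n); C=cloud(d); px=d["pixels"].astype(int); 
    m0=(np.abs(C[...,0]-.6)<.2)&(np.abs(C[...,1]-.27)<.12)
    br=px.mean(-1); sat=px.max(-1)-px.min(-1)
    t=m0&(C[...,2]>.16)&(C[...,2]<.19)&(sat<40)
    P=C[t]; B=br[t]
    for nm,k in (("knob",B<60),("tab",B>=90)):
        Q=P[k]; 
        if len(Q): print(n,nm,len(Q),Q.mean(0),Q[:,:2].min(0),Q[:,:2].max(0))
        if len(Q)>3: print("  pca",np.linalg.eigh(np.cov(Q[:,:2].T)))
d=load("top0.npz")
print("rim",unproj(d,174.2,184.6,.13),"knob",unproj(d,175.6,209.5,.18),"stub",unproj(d,175.2,171,.072))
E
```

```text
top0.npz knob 22 [0.5368 0.2743 0.1732] [0.4872 0.2495] [0.7131 0.3857]
  pca EighResult(eigenvalues=array([0.0003, 0.0086]), eigenvectors=array([[ 0.3785, -0.9256],
       [-0.9256, -0.3785]]))
top0.npz tab 48 [0.604  0.2826 0.1754] [0.4998 0.2508] [0.7253 0.3443]
  pca EighResult(eigenvalues=array([0.0001, 0.0031]), eigenvectors=array([[ 0.3882, -0.9216],
       [-0.9216, -0.3882]]))
scene0.npz knob 47 [0.499  0.2585 0.1747] [0.4858 0.2508] [0.5051 0.2654]
  pca EighResult(eigenvalues=array([0., 0.]), eigenvectors=array([[ 0.649 , -0.7608],
       [-0.7608, -0.649 ]]))
scene0.npz tab 100 [0.5981 0.28   0.1729] [0.5004 0.2511] [0.7167 0.3459]
  pca EighResult(eigenvalues=array([0.0001, 0.001 ]), eigenvectors=array([[ 0.4506, -0.8927],
       [-0.8927, -0.4506]]))
rim [0.5867 0.2713 0.13  ] knob [0.4915 0.2516 0.18  ] stub [0.6507 0.2824 0.072 ]
```

```bash
python3 - <<'E'
from cell import r, optics
import cv2,numpy as np
r.move_to([0.50,0.28,0.36],[1,0,0,0] if False else [0.7071,0.7071,0,0])
r.sleep(.2)
p,q=r.current_tool_pos(),r.current_ee_rot()
d=optics.get_image("wrist"); cv2.imwrite("pics/w1.png",d["pixels"][:,:,::-1]); np.savez("w1.npz",p=p,q=q,**d)
print(r.current_t(),p,q,d["fx"],d["cx"],d["cy"],np.round(d["mount"],3).tolist(),r.current_q())
E
```

```text
1.6667 [0.49948377 0.28073672 0.35973633] [ 7.06504748e-01  7.07708269e-01 -1.92094524e-04 -9.96907526e-05] 297.3186396354542 250.8258157661803 194.7811728662818 [[-0.0, -0.958, -0.286, 0.073], [1.0, 0.0, -0.0, 0.0], [0.0, -0.286, 0.958, -0.121], [0.0, 0.0, 0.0, 1.0]] [4.30509945e-01 3.09160741e-01 1.44590098e+00 6.69056409e-05
 1.38691150e+00 4.29079280e-01]
```

View pics/w1.png

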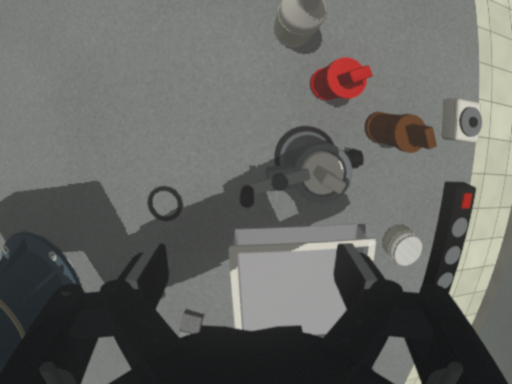

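```bash
cat >> h.py <<'E'
from scipy.spatial.transform import Rotation as Rn
def wray(d,u,v):
    x,y=(u-d["cx"]),(v-d["cy"]); rr=np.hypot(x,y); th=rr/d["fx"]
    c=np.array([np.sin(th)*x/max(rr,1e-9),np.sin(th)*y/max(rr,1e-9),np.cos(th)])
    R=Rn.from_quat(d["q"]).as_matrix(); M=d["mount"]
    return d["p"]+R@M[:3,3], R@M[:3,:3]@c
def wun(d,u,v,z):
    o,w=wray(d,u,v); return o+w*(z-o[2])/w[2]
def wproj(d,X):
    R=Rn.from_quat(d["q"]).as_matrix(); M=d["mount"]
    c=M[:3,:3].T@(R.T@(np.asarray(X)-d["p"])-M[:3,3])
    th=np.arctan2(np.hypot(c[0],c[1]),c[2]); k=d["fx"]*th/np.hypot(c[0],c[1])
    return c[0]*k+d["cx"],c[1]*k+d["cy"]
E
python3 - <<'E'
import cv2,numpy as np
from h import *
d=load("w1.npz")
a=d["pixels"][125:220,230:370,::-1]; a=cv2.resize(np.clip(a*1.6,0,255).astype(np.uint8),None,fx=5.6,fy=5.6,interpolation=cv2.INTER_CUBIC)
cv2.imwrite("pics/w1z.png",a)
print(wproj(d,[.587,.271,.13]),wproj(d,[.4915,.2516,.18]))
E
```

```text
(np.float64(321.4701453273763), np.float64(177.52183147757302)) (np.float64(243.0814597506941), np.float64(205.43756980783564))
```

View pics/w1z.png

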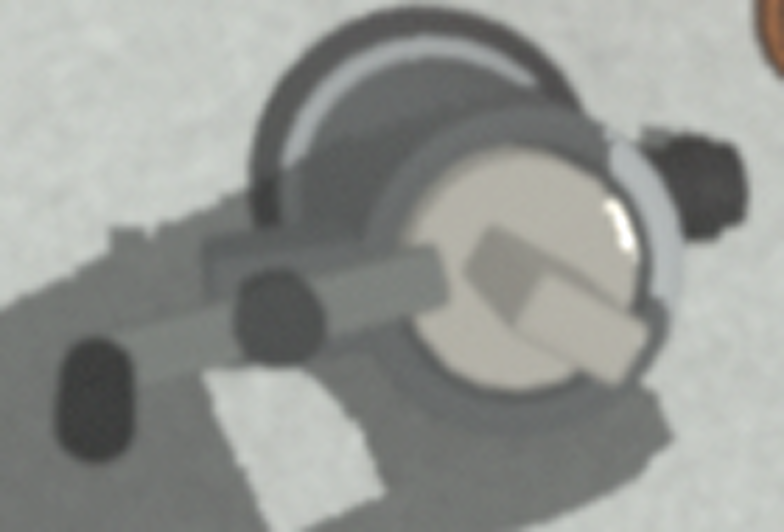

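```bash
python3 - <<'E'
import cv2,numpy as np
from h import *
np.set_printoptions(precision=4,suppress=True)
d=load("w1.npz")
f=lambda u,v,z: wun(d,230+(u+.5)/5.6-.5,125+(v+.5)/5.6-.5,z)
print("cam",wray(d,0,0)[0])
print("rim",f(525,268,.13),"knobtop",f(96,422,.18),"pivot",f(278,318,.15))
c=[f(*p,.178) for p in [(546,270),(655,330),(618,387),(513,325)]]
print("tab",np.mean(c,0),c)
for i in range(4):
    e=c[(i+1)%4]-c[i]; print(np.linalg.norm(e),np.degrees(np.arctan2(e[1],e[0])))
# tub corners with red things
for n in("top0.npz","scene0.npz"):
    t=load(n); C=cloud(t); m=(abs(C[...,2]-.08)<.01)&(C[...,0]>.44)&(C[...,0]<.73)&(C[...,1]>-.14)&(C[...,1]<.18)&(t["pixels"].min(-1)>170)
    (cx,cy),s,a=cv2.minAreaRect(C[m][:,:2].astype(np.float32)); print(n,m.sum(),cx,cy,s,a)
    m=(C[...,2]>.12)&(abs(C[...,0]-.587)<.05)&(abs(C[...,1]-.271)<.05)&(C[...,2]<.134)
    Q=C[m][:,:2]; from scipy.optimize import least_squares
    print("disc bounds",Q.min(0),Q.max(0),cv2.minEnclosingCircle(Q.astype(np.float32)))
E
```

```text
cam [0.4998 0.3534 0.4811]
rim [0.589  0.2775 0.13  ] knobtop [0.4954 0.2578 0.18  ] pivot [0.5324 0.2707 0.15  ]
tab [0.5894 0.2761 0.178 ] [array([0.581 , 0.2875, 0.178 ]), array([0.6041, 0.2759, 0.178 ]), array([0.5974, 0.2643, 0.178 ]), array([0.5751, 0.2766, 0.178 ])]
0.02582147775546544 -26.668269552244787
0.013367684089566638 -119.94546263332023
0.025439644183561646 151.05910328565642
0.012342348665464286 61.64941916116715
top0.npz 845 0.5870587825775146 0.022091515362262726 (0.2332966923713684, 0.2694873809814453) 2.417865037918091
disc bounds [0.5395 0.2383] [0.6254 0.3111] ((0.5806699991226196, 0.2748008072376251), 0.045022811740636826)
scene0.npz 1239 0.583850085735321 0.022840261459350586 (0.24053776264190674, 0.2747284770011902) 2.4389255046844482
disc bounds [0.5379 0.2396] [0.6282 0.3139] ((0.5818887948989868, 0.27386948466300964), 0.046921201050281525)
```

```bash
cat >> h.py <<'E'
def down(a):
    y=np.array([np.cos(a),np.sin(a),0]); z=np.array([0,0,-1.]); x=np.cross(y,z)
    return Rn.from_matrix(np.stack([x,y,z],1)).as_quat()
RIM=np.array([.5885,.2765]); YAW=np.radians(12); PIV=RIM-.056*np.array([np.cos(YAW),np.sin(YAW)])
def knob(phi): 
    a=YAW+np.pi+phi; return PIV+.04*np.array([np.cos(a),np.sin(a)]), YAW-np.pi/2+phi
E
python3 - <<'E'
from cell import r, optics
import cv2,numpy as np
from h import *
k,a=knob(0); print(k,a)
r.move_to([*k,.26],down(a)); print(r.current_t(),r.current_q())
r.set_gripper(.38)
r.sleep(.1)
p,q=r.current_tool_pos(),r.current_ee_rot()
d=optics.get_image("wrist"); cv2.imwrite("pics/w2.png",d["pixels"][:,:,::-1]); np.savez("w2.npz",p=p,q=q,**d)
d=dict(d,p=p,q=q)
print(p,r.current_contact_force(),[wproj(d,[*k,z]) for z in(.18,.14)])
E
```

```text
[0.49459783 0.25654048] -1.361356816555577
2.875 [3.95123264e-01 3.56674430e-01 1.62486124e+00 3.10069838e-05
 1.15957198e+00 1.75490913e+00]
[0.49458653 0.25653857 0.25998415] [-0.31884609 -0.35411132 -0.34095331] [(np.float64(250.51358576683313), np.float64(212.06953688578633)), (np.float64(250.58032340483615), np.float64(195.94951765259967))]
```

View pics/w2.png

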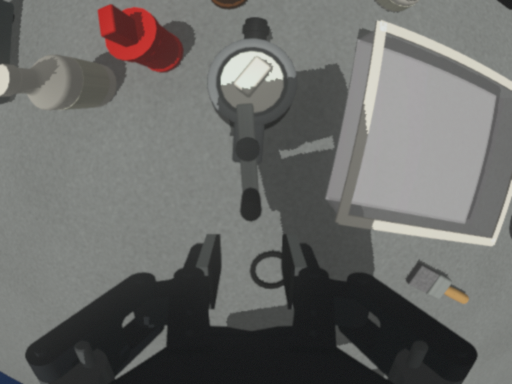

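The knob top is at (250,211); I predicted (250.5,212.1). The keeper points straight up to the housing centre at (251,84). Now I'll cage the knob and swing it.

```bash
python3 - <<'E'
from cell import r, optics
import cv2,numpy as np
from h import *
d=load("w2.npz"); print(wproj(d,[*RIM,.13]))
k,a=knob(0)
r.move_linear([*k,.172],vel=.1); print(r.current_t(),r.current_contact_force())
for ph in np.arange(.2,1.61,.2):
    k,a=knob(ph); r.move_linear([*k,.172],down(a),vel=.06)
    print(round(ph,2),round(r.current_t(),2),np.round(r.current_contact_force(),1))
p,q=r.current_tool_pos(),r.current_ee_rot()
d=optics.get_image("wrist"); cv2.imwrite("pics/w3.png",d["pixels"][:,:,::-1]); np.savez("w3.npz",p=p,q=q,**d)
E
```

```text
(np.float64(250.57936230373286), np.float64(81.51930879766482))
4.6167 [ 0.32757778 -0.69048115  0.46265446]
0.2 4.97 [-0.5  0.1 -0. ]
0.4 5.32 [0.5 0.  0.2]
0.6 5.67 [-0.   0.5 -0. ]
0.8 6.02 [ 0.3 -1.1  0.2]
1.0 6.37 [-0.  -0.8  0.3]
1.2 6.72 [ 0.6  0.3 -0.1]
1.4 7.07 [ 0.3 -0.1 -0.3]
1.6 7.42 [-0.2  0.5 -0. ]
```

View pics/w3.png

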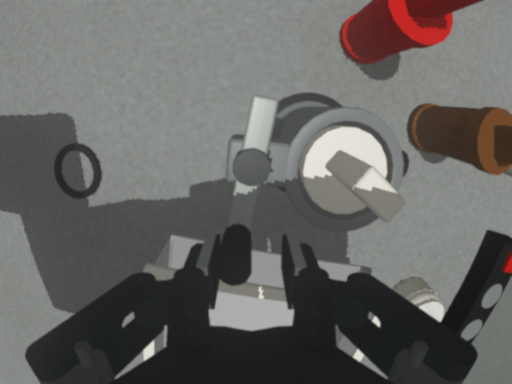

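The knob at (236,253) rests on the trailing pad, so the keeper is near 1.4. I'll push on gently to the stop.

```bash
python3 - <<'E'
from cell import r, optics
import cv2,numpy as np
from h import *
for ph in np.arange(1.64,1.9,.03):
    k,a=knob(ph); r.move_linear([*k,.172],down(a),vel=.03)
    f=r.current_contact_force(); print(round(ph,2),round(r.current_t(),2),np.round(f,1))
    if np.linalg.norm(f[:2])>4: break
p,q=r.current_tool_pos(),r.current_ee_rot()
d=optics.get_image("wrist"); cv2.imwrite("pics/w4.png",d["pixels"][:,:,::-1]); np.savez("w4.npz",p=p,q=q,**d)
E
```

```text
1.64 7.72 [-0.4  0.5  0.2]
1.67 7.97 [-0.6 -0.9 -0.1]
1.7 8.22 [-0.8 -0.1 -0.2]
1.73 8.47 [ 0.1 -0.2 -0. ]
1.76 8.72 [-0.4  0.4 -0.9]
1.79 8.97 [-5.5 -0.5  2.3]
```

View pics/w4.png

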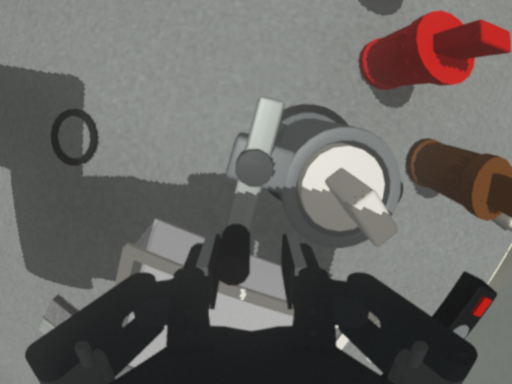

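The keeper is at its stop: the force rose to 5.5 N and the bar has swung past 90°. Next I'll back off, rise and look at the tab from above it.

```bash
python3 - <<'E'
from cell import r, optics
import cv2,numpy as np
from h import *
k,a=knob(1.68); r.move_linear([*k,.172],down(a),vel=.05)
r.move_linear([*k,.27],vel=.15)
T=np.array([.589,.2763]); al=np.radians(62)
r.move_to([*T,.27],down(al)); r.set_gripper(.55); r.sleep(.1)
p,q=r.current_tool_pos(),r.current_ee_rot()
d=optics.get_image("wrist"); cv2.imwrite("pics/w5.png",d["pixels"][:,:,::-1]); np.savez("w5.npz",p=p,q=q,**d); d=dict(d,p=p,q=q)
print(r.current_t(),p,r.current_q(),r.current_contact_force(),wproj(d,[*T,.178]),wproj(d,[*RIM,.13]))
E
python3 -c "
import cv2;a=cv2.imread('pics/w5.png')[120:270,150:350];cv2.imwrite('pics/w5z.png',cv2.resize(a,(800,600),interpolation=2))"
```

```text
11.2333 [0.58895414 0.2761556  0.27015216] [ 3.66939539e-01  5.21155776e-01  1.34971905e+00 -1.13317463e-05
  1.27049930e+00 -7.14738631e-01] [0.09122712 0.42755322 0.75212654] (np.float64(250.96577893952045), np.float64(205.71889755098988)) (np.float64(250.86047775026108), np.float64(188.26445974140162))
```

View pics/w5z.png

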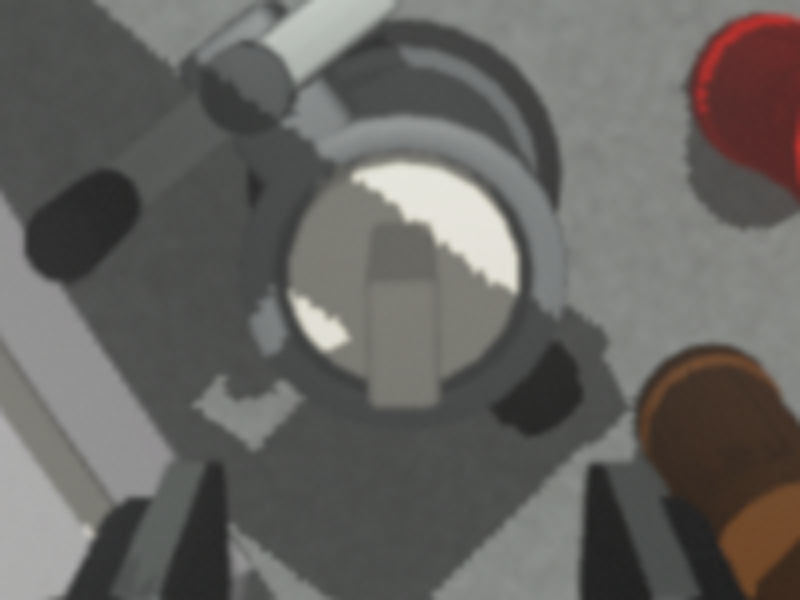

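The tab top centre is at (251,206), exactly as predicted, and it sits square to the jaws. I'll check the end poses by IK and then grip.

```bash
python3 - <<'E'
from cell import r, optics
import numpy as np
from h import *
np.set_printoptions(precision=2,suppress=True)
foot_c=np.array([.586,.022]) # tub centre
for beta in range(0,360,30):
  b=np.radians(beta); s=np.sqrt(.5); z=np.array([s*np.cos(b),s*np.sin(b),-s])
  hy=np.array([-np.sin(b),np.cos(b),0])
  for nm,y in (("+h",hy),("-h",-hy),("+v",np.cross(z,hy)),("-v",-np.cross(z,hy))):
    R=np.stack([np.cross(y,z),y,z],1); q=Rn.from_matrix(R).as_quat()
    foot=np.array([*(foot_c+.035*np.array([np.cos(b),np.sin(b)])),.19])
    s_=r.inverse_kinematics(foot-.153*z,q)
    if s_ is not None: print(beta,nm,np.round(foot-.153*z,3),np.array(s_),np.abs(np.array(s_)-r.current_q()).max())
E
```

```text
0 +h [0.51 0.02 0.3 ] [-0.07 -0.01  2.16  0.25  0.21 -1.87] 1.152345901035424
0 -h [0.51 0.02 0.3 ] [-0.07 -0.01  2.16  0.25  0.21  1.27] 1.9892467525543696
0 +v [0.51 0.02 0.3 ] [-0.07 -0.01  2.16  0.25  0.21 -0.3 ] 1.0635668878274118
0 -v [0.51 0.02 0.3 ] [-0.07 -0.01  2.16  0.25  0.21  2.85] 3.560043079349267
30 -h [ 0.52 -0.01  0.3 ] [-0.38  0.08  2.07  1.01  0.72 -0.04] 1.007355848344029
30 +v [ 0.52 -0.01  0.3 ] [-0.38  0.08  2.07  1.01  0.72 -1.61] 1.007355848344029
30 -v [ 0.52 -0.01  0.3 ] [-0.38  0.08  2.07  1.01  0.72  1.53] 2.2493804835755604
60 +h [ 0.55 -0.04  0.3 ] [-0.48  0.29  1.8   0.87  1.18  2.78] 3.491228728754697
60 -h [ 0.55 -0.04  0.3 ] [-0.48  0.29  1.8   0.87  1.18 -0.37] 0.8695829222681357
60 +v [ 0.55 -0.04  0.3 ] [-0.48  0.29  1.8   0.87  1.18 -1.94] 1.221160251629993
60 -v [ 0.55 -0.04  0.3 ] [-0.48  0.29  1.8   0.87  1.18  1.21] 1.9204324019597996
90 +h [ 0.59 -0.05  0.3 ] [-0.44  0.52  1.47  0.7   1.56  2.55] 3.2644949406657
90 -h [ 0.59 -0.05  0.3 ] [-0.44  0.52  1.47  0.7   1.56 -0.59] 0.8047131131768647
90 +v [ 0.59 -0.05  0.3 ] [-0.44  0.52  1.47  
[... 1865 characters left out ...]
 [ 0.36  0.55  1.42 -0.73  1.53  2.09] 2.8069499894296834
270 -v [0.59 0.1  0.3 ] [ 0.36  0.55  1.42 -0.73  1.53 -1.05] 0.7256019182090114
300 +h [0.55 0.09 0.3 ] [ 0.38  0.33  1.76 -0.89  1.12  0.29] 1.0055316378321315
300 -h [0.55 0.09 0.3 ] [ 0.38  0.33  1.76 -0.89  1.12 -2.85] 2.1360610157576616
300 +v [0.55 0.09 0.3 ] [ 0.38  0.33  1.76 -0.89  1.12  1.86] 2.576327964627029
300 -v [0.55 0.09 0.3 ] [ 0.38  0.33  1.76 -0.89  1.12 -1.28] 0.8909357503059951
330 +h [0.52 0.06 0.3 ] [ 0.25  0.11  2.04 -1.    0.63 -0.06] 1.001564096578756
330 +v [0.52 0.06 0.3 ] [ 0.25  0.11  2.04 -1.    0.63  1.51] 2.22295539191446
330 -v [0.52 0.06 0.3 ] [ 0.25  0.11  2.04 -1.    0.63 -1.63] 1.001564096578756
```

```bash
python3 - <<'E'
from cell import r, optics
import cv2,numpy as np
from h import *
r.move_linear([.589,.2763,.163],vel=.12); print(r.current_contact_force())
r.set_gripper(0.0,60); r.sleep(.2)
print(r.current_t(),r.current_opening(),r.current_tool_pos(),r.current_contact_force())
r.move_linear([.589,.2763,.178],vel=.06); print(r.current_opening(),r.current_contact_force())
E
```

```text
[-0.50752569  0.21429068 -0.32227414]
12.8667 0.1527637842843405 [0.58927898 0.27633849 0.16362364] [-0.90851243 -0.79998414  6.3797292 ]
0.15765102636417455 [ 0.42257829 -0.74551073 -2.1649489 ]
```

The grip is good: 13 mm opening on the 14 mm tab, about 2 N of weight. Now I'll draw it out.

```bash
python3 - <<'E'
from cell import r, optics
import cv2,numpy as np
from h import *
r.move_linear([.589,.2763,.36],vel=.1); r.sleep(.2)
print(r.current_t(),r.current_opening(),r.current_contact_force(),r.current_q())
r.move_linear([.62,.09,.38],vel=.12)
b=np.radians(240); s=np.sqrt(.5); z=np.array([s*np.cos(b),s*np.sin(b),-s]); hy=np.array([-np.sin(b),np.cos(b),0]); y=-np.cross(z,hy)
q=Rn.from_matrix(np.stack([np.cross(y,z),y,z],1)).as_quat()
foot=np.array([*(np.array([.586,.022])+.035*np.array([np.cos(b),np.sin(b)])),.19])
key=Rn.from_quat([r.current_ee_rot(),q]); 
from scipy.spatial.transform import Slerp
p0=np.array(r.current_tool_pos()); p1=foot-.153*z; p1[2]+=.03
r.move_linear(p1,q,vel=.06); r.sleep(.3)
print(r.current_t(),r.current_opening(),r.current_tool_pos(),r.current_contact_force(),r.current_q())
for n in("scene","top","wrist"):
    p,qq=r.current_tool_pos(),r.current_ee_rot()
    d=optics.get_image(n); cv2.imwrite(f"pics/{n}6.png",d["pixels"][:,:,::-1]); np.savez(f"{n}6.npz",p=p,q=qq,**d)
E
python3 -c "
import cv2,numpy as np;a=cv2.imread('pics/scene6.png');b=cv2.imread('pics/top6.png');cv2.imwrite('pics/c6.png',np.vstack([a[90:390,120:480],b[90:270,80:440]]))"
```

```text
15.4333 0.15214334000129204 [ 0.00701042 -0.34563319 -1.52615364] [ 3.67064949e-01  4.65868302e-01  1.22159774e+00  4.75639811e-06
  1.45447367e+00 -7.15001765e-01]
18.4833 0.1563047221281529 [0.62256322 0.08512709 0.32881058] [ 0.32559354 -1.1963025  -1.43222442] [ 0.25636255  0.72295192  1.03951861 -0.56665534  1.93120971 -0.84114905]
```

View pics/c6.png

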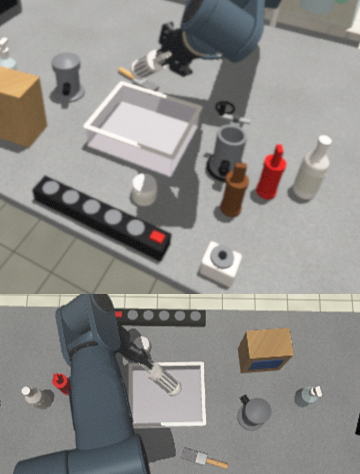

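View pics/wrist6.png

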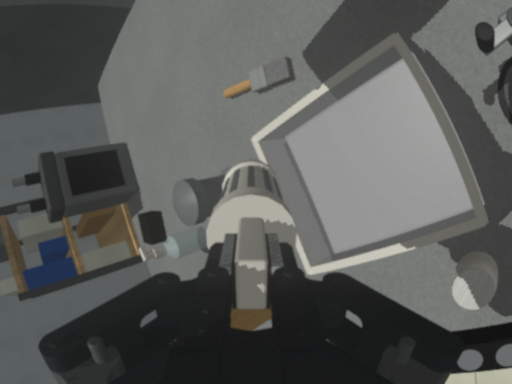

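```bash
python3 - <<'E'
import numpy as np,cv2
from h import *
np.set_printoptions(precision=3,suppress=True)
for n in("scene","top"):
    d=load(n+"6.npz"); C=cloud(d); p=d["p"]; z=Rn.from_quat(d["q"]).as_matrix()[:,2]
    g=p+.003*z; v=C-g; t=v@z; rad=np.linalg.norm(v-t[...,None]*z,axis=-1)
    m=(rad<.045)&(t>.04)&(t<.2)&(C[...,2]>.12)&(d["pixels"].min(-1)>60)
    Q=C[m]; tt=t[m]; rr=rad[m]
    print(n,m.sum(),"t range",np.percentile(tt,[1,99]),"rad pct",np.percentile(rr,[5,50,95,99]),"foot pred",g+.15*z,"centre",g+.066*z,"tilt",np.degrees(np.arccos(-z[2])))
    w=np.linalg.svd(Q-Q.mean(0),full_matrices=False)[2][0]; w*=np.sign(w@z); print(" pca axis tilt",np.degrees(np.arccos(-w[2])),np.degrees(np.arccos(w@z)), "zmin",Q[:,2].min())
t0=load("top0.npz")["pixels"].astype(int);t1=load("top6.npz")["pixels"].astype(int)
d=load("top6.npz");C=cloud(d); m=(abs(C[...,2]-.08)<.01)&(C[...,0]>.44)&(C[...,0]<.73)&(C[...,1]>-.14)&(C[...,1]<.18)&(d["pixels"].min(-1)>170)
print(cv2.minAreaRect(C[m][:,:2].astype(np.float32)))
E
```

```text
scene 348 t range [0.041 0.144] rad pct [0.021 0.023 0.026 0.027] foot pred [ 0.569 -0.008  0.221] centre [0.598 0.043 0.28 ] tilt 44.939492286614254
 pca axis tilt 44.910090790381616 1.2624426934911255 zmin 0.20889567623961913
top 440 t range [0.04  0.147] rad pct [0.021 0.024 0.028 0.029] foot pred [ 0.569 -0.008  0.22 ] centre [0.598 0.043 0.28 ] tilt 44.95090298136986
 pca axis tilt 44.90383422722312 0.06350738877975974 zmin 0.22427114982115293
((0.5877568125724792, -0.023318804800510406), (0.2330135554075241, 0.17998217046260834), 1.3237217664718628)
```

The measured axis tilts 44.9°. The foot is at about (0.569, -0.008, 0.22), over the tub, and the grip is unchanged. Handing in.

```bash
python3 - <<'E'
from cell import r
import numpy as np
r.sleep(.3); print(r.current_t(),np.abs(r.current_qvel()).max(),r.current_opening(),r.current_contact_force()); r.hand_in()
E
```

```text
18.9333 0.003052584119420409 0.15675763429035097 [ 0.38161725  0.03442443 -1.73717033]
the job is handed in; nothing more can be done
```

I swung the keeper to its stop, drew the cartridge out by its tab, and handed in at about 19 s. The arm was still holding the cartridge over the tub, foot end low. No verdict is reported.

**Last checks:**
- **Keeper:** the push force rose to 5.5 N at the stop, and a wrist picture before I backed off showed the bar swung past 90°. I did not measure its angle again after the lift.
- **Cartridge pose:** both fixed cameras' depth data put the tilt at 44.9°. The foot is about 0.22 m up and its lowest measured edge about 0.21 m; the tub's rim is at 0.08 m.
- **Over the tub:** relative to the tub's centre, the foot is at about (-0.02, -0.03) m and the middle at about (0.01, 0.02) m. These positions are computed from the tool pose and match the camera data.
- **Grip:** the opening stayed at about 0.156, the tool carried about 1.7 N, and the joint speeds were near zero.
- **Tub:** its far edges showed no visible shift. The arm hid its left part from the top camera, so I could not re-measure the whole outline.
- **Other objects:** I compared these only by eye in the last pictures, and nothing visible had moved. Some were partly hidden by the arm.

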